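# Layer the biscuits and present the red jar

### The arm

A 6-joint arm with a two-finger parallel gripper is mounted at the origin on the work surface. World frame = base frame: x ahead of the robot, y to its left, z up, the work surface at z = 0. Lengths are in m, angles in rad, forces in N, time in s.
With the tool pointing down it reaches from about 0.375 to 0.9 m from the base axis. Payload 3.1 kg.
Tool frame: the origin (TCP) lies between the finger pads; the fingertips stand 11 mm ahead of it and the grasp point (between the pads) lies 8 mm behind it; z points along the fingers, y is the direction in which the jaws open and shut (so a half turn about z gives the same grasp; the last joint's range is limited). The gripper opens to 85 mm and grips with 20 to 120 N. Pads are 22 mm wide; open, the fingers measure 114 mm over their backs; the gripper's body (76 mm by 85 mm) begins 54 mm behind the grasp point. The pads swing forward as they close: fully open they stand 13 mm farther back than shut.
Start: joints at [-1.286, 0.527, 1.433, -0, 1.181, -0.178], TCP at [0.28, -0.559, 0.242] pointing down, gripper open.
Joint ranges: [-3.08, 3.08], [-0.75, 2.2], [0.22, 2.44], [-1.43, 4.57], [0, 2.65], [-2.85, 2.85]. Speed limits (rad/s): [2.79, 2.79, 3.14, 3.14, 3.14, 3.14].

### API

Orientations are given as a unit quaternion [x, y, z, w].
In Python, from station import manip gives the robot as it stands.
- The arm moves only by the tool move_arm, never from a script. Its argument "deltas" is a list of rows, each a list of 5 numbers: the shift along the tool's x, y, z in units of 40 cm (1.0 is 40 cm), then the turn about the tool's z in units of 0.5 rad (1.0 is 0.5 rad), then the opening in per cent of the stroke, from 0 (shut) to 100 (fully open). In form: [[x, y, z, twist, grip], ...]. A call has exactly 8 rows; each row is the pose to reach, as a shift and turn from the pose commanded when the call began, along the tool's axes at that moment; what a row does not reach only later rows make up. A row lasts 1/12 s, in which the tool goes at most 41.7 mm and 7.16 degrees, less where a joint would pass 70% of its speed; a pose out of reach is approached as far as the arm can. A call with a number of a shift or a turn outside -1 to 1 is refused whole. A call with a gripper value outside its range is refused whole. The fingers move at their own pace and stop on an object; "force" is the grip in N (left out, the last holds). Time passes only in rows, so rows that repeat a pose let the fingers close, or fill a call up. It gives the time, the measured TCP pose, the force and the opening at its end, in the units of the state.
- manip.sense(): the state, without advancing time (a new reading comes with each control period).
- manip.snapshot(name): name is "scene" or "top" or "wrist"; returns (picture, depth): 400x640x3 uint8, red, green, blue; 400x640 float32, m along the optical axis (not along the pixel's ray), 0 where there is no reading.
- manip.get_calibration(name): a dict with "vfov" (degrees; the focal length in pixels is half the picture's height over the tangent of half this angle, whatever the lens; pixels are square), "cx", "cy" (the principal point, pixels), "pose" (4x4, takes a point from camera to world coordinates). Camera axes: x right, y down, z forward; pixel columns grow to the right and rows downward; lengths in m; the calibration is good to about 2 mm. A picture is of the moment at which its call begins: read the wrist's pose just before it. get_calibration takes no time and is no camera call; for the wrist camera it gives the pose at the moment of the call.
- manip.sign_off(): hands the job in, once; it reports no verdict.
The state is a dict: "t": time; "q": joint angles; "qd": joint speeds; "tau": joint torques, N m; "tcp_pos": TCP position; "tool_rot": TCP orientation; "force": force on the tool from outside, world axes, zero at the start; "ft_torque": the same for the moment, N m; "finger_gap": opening from 0.0 (shut) to 1.0 (fully open).
Only numpy, scipy, OpenCV 4.12 (cv2) and the standard library are available. Lean on these libraries where they do the work, as an engineer would, in place of code of your own. Each camera call takes 0.05 s, during which the arm holds its last target.

### The job

At the baking class, set the dark biscuit round flat in the middle of the white plate and the pale one centred on top of it, setting each down rather than dropping it. Then grip the black handle of the jar carousel, turn it until the red jar is at the front, squarely in line with the yellow pointer beside it, and finish while still gripping the handle and holding the carousel still there. Leave the bowl and the lunch box where they are.

Things in the scene. Friction and masses are not known exactly. Their poses are not given: they have to be found in the camera images.
- dark_biscuit: Dark brown biscuit round, 64 mm across, 16 mm thick, about 50 g, lying flat on the baking sheet. Origin at the centre of its underside, z up.
- dark_biscuit_mid (a point): Centre of the dark biscuit, half-way up (8 mm above its underside).
- pale_biscuit: Pale golden biscuit round, 64 mm across, 16 mm thick, about 50 g, lying flat on the baking sheet. Origin at the centre of its underside, z up.
- pale_biscuit_mid (a point): Centre of the pale biscuit, half-way up (8 mm above its underside).
- sheet: Flat aluminium baking sheet, 250 x 140 x 6 mm (x, y, z), fixed, without a rim, its top 6 mm above the table; the two biscuits lie on it 100 to 135 mm apart along its x axis. Origin at the centre of its underside.
- plate_top (a point): Centre of the top face of the flat round white plate with a blue edge, 180 mm across and 10 mm thick, without a rim, fixed to the table. It stands left or right of the baking sheet, the carousel on the other side.
- carousel: Turning part of the jar carousel: round wooden tray 220 mm across, top 28 mm above the table, with four jars fixed upright on it and a black bar handle above its middle. Origin on the upright turning axis, 18 mm above the table; its -x axis points to the red jar. Turns either way without stops, with light friction (about 0.05 N m), and stays where it is left.
- handle (a point): Centre of the carousel's black bar handle, on the turning axis and turning with it: 64 mm long (along its x axis, the line through the red jar), 18 mm wide (y), 40 mm high, from 105 to 145 mm above the table, well above the jars. Gripped across its width from above.
- red_jar (a point): Centre of the top of the lid of the red jar (red lid, red band; the other three are white and cream). All four jars are 52 mm across and stand at quarter turns. The point lies 75 mm from the carousel's axis, 92 mm above the table.
- pointer (a point): Middle of the top of the yellow pointer's upright tab (24 mm wide, 50 mm high), 159 mm from the carousel's axis, at the end of a yellow bar that sticks out from the fixed stand under the tray: it marks the carousel's front. Its x axis points level to the carousel's axis. Its direction differs from start to start.
- bowl: Bystander: empty glass bowl, 130 mm across, 60 mm high. Origin under its centre.
- lunchbox: Bystander: clear-white box with blue lid, 98 x 138 x 58 mm. Origin under its centre.
Not all that is in view belongs to the job. What is shaped like the pale_biscuit but blue or pink is not meant.

How it is judged:
On the way, in this order (a step that is already met when the one before it is completed fails the run):
1. the dark biscuit lies flat in the middle of the plate, let go (horizontal distance between dark_biscuit_mid and plate_top below 0.018 m and z of dark_biscuit_mid in the frame of plate_top between 0.004 and 0.012 m and angle between dark_biscuit_mid's own z axis and vertical below 0.12 rad and linear speed of dark_biscuit below 0.03 m/s and contact force between the fingers and dark_biscuit below 0.1 N), for 0.2 s.
2. the pale biscuit lies centred on the dark one, let go (all of step 1 and horizontal distance between pale_biscuit_mid and dark_biscuit_mid below 0.013 m and z of pale_biscuit_mid in the frame of dark_biscuit_mid between 0.012 and 0.02 m and angle between pale_biscuit_mid's own z axis and vertical below 0.12 rad and linear speed of pale_biscuit below 0.03 m/s and contact force between the fingers and pale_biscuit below 0.1 N), for 0.2 s.
At the end, for the whole second after the job is handed in: Dark biscuit flat within 18 mm of the plate's centre, pale one flat on it within 13 mm, both at rest and let go; red jar within 12 mm (9 degrees) of the pointer's line, on its side; fingers grip the handle with over 2 N, carousel still (under 0.1 rad/s) (all of step 2 and x of red_jar in the frame of pointer between 0 and 0.12 m and y of red_jar in the frame of pointer between -0.012 and 0.012 m and angular speed of carousel below 0.1 rad/s and contact force between the fingers and carousel above 2 N and distance between the grasp point and handle below 0.045 m); the arm keeps its last pose, push and grip.
It fails at once if the bowl is pushed more than 30 mm from its place (distance of bowl from where it was at the start of the episode above 0.03 m).
It fails at once if the lunchbox is pushed more than 30 mm from its place (distance of lunchbox from where it was at the start of the episode above 0.03 m).
It fails at once if the dark biscuit is dropped (falls free at over 0.8 m/s) (linear speed of dark_biscuit above 0.8 m/s and contact force between the fingers and dark_biscuit below 0.05 N).
It fails at once if the pale biscuit is dropped (falls free at over 0.8 m/s) (linear speed of pale_biscuit above 0.8 m/s and contact force between the fingers and pale_biscuit below 0.05 N).
It also fails if it takes over 67 s, if anything falls off the work surface, if the arm or the gripper's body presses on something with over 40 N, if the wrist force passes 120 N, or if a joint passes its speed limit or range.

## Working session

There is one attempt and no reset: what is moved stays moved. The work goes in short steps, Python scripts to look and compute and a tool call to move; the robot and the scene stay as the last step left them, time stands still between calls to the robot, and variables do not carry over. Pictures are saved under pics/ and viewed, and the job is handed in when it is done.

Besides the shell and the picture viewer there is one more tool, called after "Emit:" by a JSON object that holds its "name" and its "arguments". move_arm: Moves the arm, as the interface text tells. Its arguments: {"type":"object","properties":{"deltas":{"type":"array","items":{"type":"array","items":{"type":"number"}}},"force":{"type":"number"}},"required":["deltas"]}

```bash
mkdir -p pics; cat > h.py <<'E'
import numpy as np, cv2
from station import manip
def snap(n,name):
    c=manip.get_calibration(n); p,d=manip.snapshot(n)
    np.savez(f'pics/{name}.npz',p=p,d=d,pose=c['pose'],f=200/np.tan(np.radians(c['vfov'])/2),cx=c['cx'],cy=c['cy'])
    cv2.imwrite(f'pics/{name}.png',p[:,:,::-1]); return p,d,c
def load(name): return np.load(f'pics/{name}.npz')
def ray(L,u,v):
    T=L['pose']; r=T[:3,:3]@np.array([(u-L['cx'])/L['f'],(v-L['cy'])/L['f'],1]); return T[:3,3],r
def plane(L,u,v,z):
    o,r=ray(L,u,v); return o+r*(z-o[2])/r[2]
def dep(L,u,v):
    o,r=ray(L,u,v); return o+r*L['d'][int(round(v)),int(round(u))]
E
python3 - <<'E'
from h import *
for n in ('top','scene'):
    c=snap(n,n+'0')[2]; print(n,c['vfov'],np.round(c['pose'],3).tolist())
print(manip.sense())
E
```

```text
top 47.65193598817643 [[-0.004, -0.996, 0.088, 0.389], [-1.0, 0.004, -0.003, 0.021], [0.003, -0.088, -0.996, 1.56], [0.0, 0.0, 0.0, 1.0]]
scene 57.87637920227718 [[-0.206, 0.64, -0.74, 1.226], [0.978, 0.147, -0.145, 0.149], [0.016, -0.754, -0.657, 0.738], [0.0, 0.0, 0.0, 1.0]]
{'t': 0.1, 'q': array([-1.28548057e+00,  5.28392234e-01,  1.43378290e+00, -3.08425175e-05,
        1.18140868e+00, -1.78478886e-01]), 'qd': array([ 0.00083167, -0.00172934, -0.00440546, -0.00112572,  0.00061912,
        0.00026925]), 'tau': array([-1.53722453e-04, -4.43303561e+01, -1.78586644e+01, -1.56990141e-04,
        3.90075831e-03, -7.08302494e-06]), 'tcp_pos': array([ 0.27944108, -0.55834564,  0.24141699]), 'tool_rot': array([ 9.73230265e-01,  2.29830067e-01, -6.73976910e-05, -9.93398127e-04]), 'force': array([ 1.0410317 , -0.4313668 ,  0.70097008]), 'ft_torque': array([ 0.02816568, -0.01311443,  0.00735251]), 'finger_gap': 1.0002715959399786}
```

View pics/top0.png

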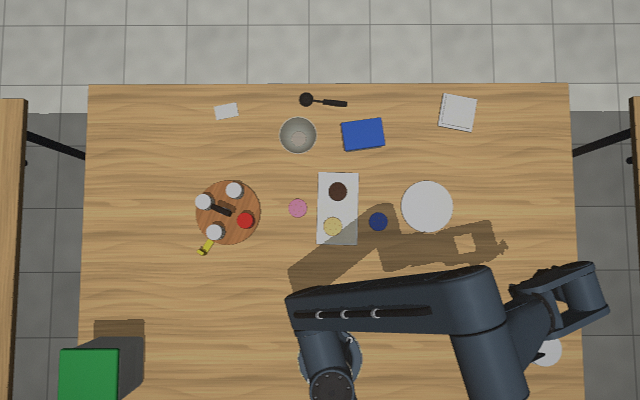

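View pics/scene0.png

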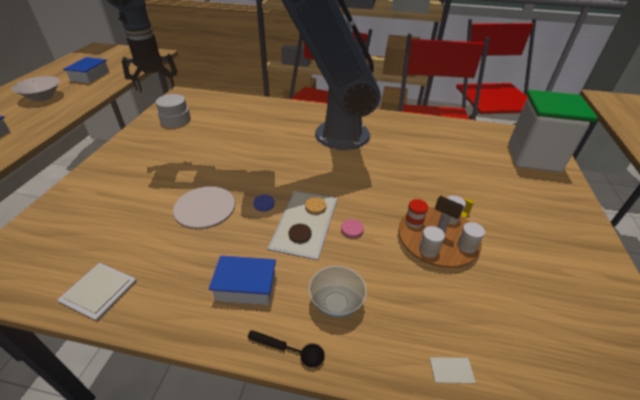

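Top view: dark biscuit (338,191), pale (333,227), plate (427,207), carousel (228,212) with red jar at (246,220) and pointer near (206,246). Scene view: dark (300,233), pale (316,206), plate (204,207), red jar (417,212).

```bash
cat >> h.py <<'E'
def blob(L,box,f,bgr=False):
    x0,y0,x1,y1=box; hsv=cv2.cvtColor(L['p'],cv2.COLOR_RGB2HSV).astype(int)
    m=f(hsv[...,0],hsv[...,1],hsv[...,2]); k=np.zeros(m.shape,np.uint8); k[y0:y1,x0:x1]=m[y0:y1,x0:x1]
    n,lab,st,ce=cv2.connectedComponentsWithStats(k); i=1+np.argmax(st[1:,4]); mm=(lab==i).astype(np.uint8)
    c=max(cv2.findContours(mm,0,cv2.CHAIN_APPROX_NONE)[0],key=cv2.contourArea)
    return ce[i],st[i],c,mm
def tri(La,a,Lb,b):
    (o1,r1),(o2,r2)=ray(La,*a),ray(Lb,*b)
    s=np.linalg.lstsq(np.c_[r1,-r2],o2-o1,rcond=None)[0]; p,q=o1+r1*s[0],o2+r2*s[1]
    return (p+q)/2,np.linalg.norm(p-q)
E
cat > m0.py <<'E'
from h import *
T,S=load('top0'),load('scene0')
for L,pts in((T,[(338,191),(333,227),(427,207),(246,220),(234,215),(220,210),(206,246)]),(S,[(300,233),(316,206),(204,207),(417,206),(448,207),(467,207)])):
    for u,v in pts: print((u,v),cv2.cvtColor(L['p'],cv2.COLOR_RGB2HSV)[v,u],np.round(dep(L,u,v),3))
fs={'dark':((318,170,360,215),lambda h,s,v:(v<110),(280,215,320,250)),
'pale':((318,212,345,242),lambda h,s,v:(s>60)&(h>12)&(h<35),(303,196,329,216)),
'plate':((395,170,460,240),lambda h,s,v:(s<50)&(v>120),(165,180,245,230)),
'red':((230,205,262,235),lambda h,s,v:(s>170)&((h<6)|(h>172)),(400,195,435,212)),
'yel':((190,230,222,260),lambda h,s,v:(s>180)&(h>22)&(h<35),(455,192,480,222)),
'handle':((205,198,235,220),lambda h,s,v:(v<60),(430,190,466,220)),
'tray':((190,175,265,250),lambda h,s,v:(s>130)&(h<15)&(v>60),(390,200,490,270))}
for k,(a,f,b) in fs.items():
    r=[]
    for L,x in((T,a),(S,b)):
        try:
            ce,st,c,m=blob(L,x,f); e=cv2.minEnclosingCircle(c); r.append(ce); print(k,np.round(ce,1),st,np.round(e[0],1),round(e[1],1))
        except Exception as ex: print(k,ex)
    if len(r)==2:
        p,g=tri(T,r[0],S,r[1]); print('  tri',np.round(p,4),'gap',round(g,4))
E
python3 m0.py
```

```text
(338, 191) [ 11 109  75] [ 0.563 -0.035  0.027]
(333, 227) [ 24  97 181] [ 0.44  -0.017  0.028]
(427, 207) [120   1 182] [ 0.509 -0.341  0.008]
(246, 220) [  2 193 176] [0.462 0.267 0.091]
(234, 215) [ 13 143 152] [0.482 0.317 0.032]
(220, 210) [15 64 40] [0.491 0.339 0.144]
(206, 246) [ 28 169 180] [0.378 0.415 0.009]
(300, 233) [ 11 127  66] [ 0.569 -0.026  0.022]
(316, 206) [ 17 155 181] [ 0.451 -0.007  0.02 ]
(204, 207) [ 10  33 171] [ 0.518 -0.332  0.01 ]
(417, 206) [  4 240 170] [0.468 0.272 0.092]
(448, 207) [ 12 125  45] [0.503 0.34  0.133]
(467, 207) [ 23 239  95] [0.362 0.429 0.026]
dark [337.2 191.2] [329 182  18  19 268] [337.2 191.1] 9.3
dark [299.5 233.4] [289 224  22  20 359] [299.5 233.5] 11.1
  tri [ 0.5635 -0.031   0.0138] gap 0.0033
pale [332.4 226. ] [324 217  18  19 275] [332.4 226. ] 9.5
pale [315.1 205. ] [304 196  23  19 335] [314.9 204.5] 11.2
  tri [ 0.4438 -0.0135  0.0169] gap 0.0036
plate [426.6 206.1] [ 401  181   52   52 2118] [426.5 206.3] 26.3
plate [203.7 206.7] [ 174  187   61   41 1897] [203.8 207.4] 30.7
  tri [ 0.5114 -0.3393  0.0036] gap 0.0034
red [244.6 220. ] [237 213  16  16 199] [245.  220.3] 8.3
red [417.9 205.8] [410 200  18  12 182] [418.3 205.2] 8.9
  tri [0.4624 0.2731 0.0881] gap 0.0031
yel [203.5 250.5] [203 250   2   2   2] [203.5 250.5] 0.7
yel [466.9 207.6] [462 199  11  18  88] [466.2 207.7] 8.9
  tri [0.3638 0.4241 0.0244] gap 0.0088
handle [221.  209.8] [211 204  21  13 123] [220.9 209.2] 10.8
handle [448.8 207.3] [436 197  27  21 334] [449. 207.] 13.5
  tri [0.4936 0.3424 0.1244] gap 0.0037
tray [230.8 213.3] [ 196  180   64   65 2295] [227.6 212.2] 32.4
tray [434.  236.4] [ 399  200   82   68 2297] [442.  229.6] 43.7
  tri [0.4894 0.3327 0.01  ] gap 0.0012
```

```bash
cat >> h.py <<'E'
from scipy.spatial.transform import Rotation as Rn
def go(xyz,psi=None):
    s=manip.sense(); R=Rn.from_quat(s['tool_rot']).as_matrix(); d=R.T@(np.array(xyz)-s['tcp_pos'])/0.4
    cur=np.arctan2(R[1,0],R[0,0]); tw=0 if psi is None else -((psi-cur+np.pi)%(2*np.pi)-np.pi)/0.5
    print('t',round(s['t'],2),'tcp',np.round(s['tcp_pos'],4),'psi',round(cur,4),'tilt',np.round(R[:,2],4),'q6',round(s['q'][5],3),'F',np.round(s['force'],1),'gap',round(s['finger_gap'],3))
    print('units',np.round(d,4),'twist',round(tw,4))
E
python3 -c "
from h import *
go((0.47,-0.10,0.30),np.pi/2)"
```

```text
t 0.1 tcp [ 0.2794 -0.5583  0.2414] psi 0.4638 tilt [-6.0e-04  1.9e-03 -1.0e+00] q6 -0.178 F [ 1.  -0.4  0.7] gap 1.0
units [ 0.9387 -0.812  -0.1446] twist -2.214
```

Emit:
{"name": "move_arm", "arguments": {"deltas": [[0.06, -0.05, -0.02, -0.12, 100], [0.12, -0.1, -0.04, -0.25, 100], [0.19, -0.16, -0.07, -0.37, 100], [0.25, -0.22, -0.09, -0.5, 100], [0.32, -0.28, -0.11, -0.62, 100], [0.38, -0.33, -0.13, -0.75, 100], [0.45, -0.39, -0.14, -0.87, 100], [0.52, -0.45, -0.14, -1.0, 100]]}}

```text
t: 0.77
tcp_pos: [0.3857, -0.3037, 0.2991]
tool_rot: [0.886, 0.465, 0.0, 0.001]
force: [0.9, -0.1, -1.3]
finger_gap: 0.997
```

```bash
python3 -c "
from h import *
go((0.47,-0.10,0.30),np.pi/2)"
```

```text
t 0.77 tcp [ 0.3857 -0.3037  0.2991] psi 0.9662 tilt [ 0.0012 -0.0013 -1.    ] q6 -0.291 F [ 0.9 -0.1 -1.3] gap 0.997
units [ 0.5388 -0.1162 -0.0027] twist -1.2093
```

Emit:
{"name": "move_arm", "arguments": {"deltas": [[0.07, -0.01, 0, -0.12, 100], [0.14, -0.03, 0, -0.25, 100], [0.22, -0.05, 0, -0.37, 100], [0.3, -0.06, 0, -0.5, 100], [0.38, -0.08, 0, -0.62, 100], [0.46, -0.1, 0, -0.75, 100], [0.52, -0.11, 0, -0.87, 100], [0.54, -0.12, 0, -1.0, 100]]}}

```text
t: 1.43
tcp_pos: [0.4696, -0.097, 0.2981]
tool_rot: [0.742, 0.671, 0.001, -0.0]
force: [-0.1, 0.3, -0.4]
finger_gap: 0.999
```

```bash
python3 -c "
from h import *
go((0.47,-0.10,0.30),np.pi/2)
c=snap('wrist','w1')[2]; print(c['vfov'],c['pose'].round(3).tolist())
go((0.47,-0.10,0.30),np.pi/2)
"
```

```text
t 1.43 tcp [ 0.4696 -0.097   0.2981] psi 1.47 tilt [ 2.0e-04  1.4e-03 -1.0e+00] q6 -0.338 F [-0.1  0.3 -0.4] gap 0.999
units [-0.0072  0.0016 -0.0048] twist -0.2015
70.00281493731171 [[0.995, -0.096, -0.031, 0.477], [-0.101, -0.949, -0.298, -0.021], [-0.001, 0.3, -0.954, 0.431], [0.0, 0.0, 0.0, 1.0]]
t 1.48 tcp [ 0.469  -0.0967  0.298 ] psi 1.4726 tilt [-7.e-04  2.e-03 -1.e+00] q6 -0.341 F [ 0.7  0.8 -0.6] gap 1.001
units [-0.0081  0.0032 -0.005 ] twist -0.1964
```

View pics/w1.png

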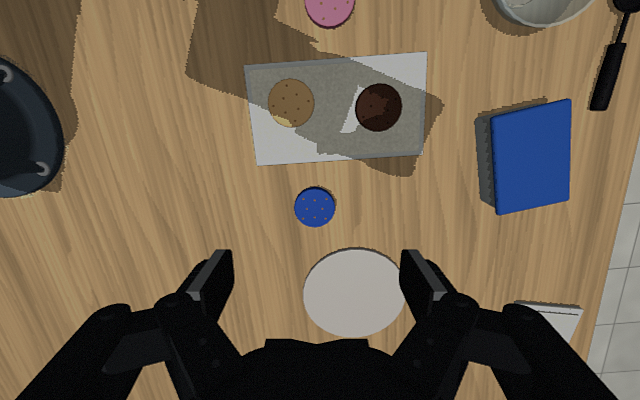

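Wrist view: pale biscuit at (291,103), dark (378,107), plate (355,292), partly hidden by finger.

```bash
cat > m1.py <<'E'
from h import *
import sys
L=load(sys.argv[1]); bx=eval(sys.argv[2]) 
fs={'dark':lambda h,s,v:(v<70)&(s>60),'pale':lambda h,s,v:(s>75)&(h>8)&(h<35),'plate':lambda h,s,v:(s<45)&(v>110)}
for k,b in bx.items():
    ce,st,c,m=blob(L,b,fs[k]); e=cv2.fitEllipse(cv2.convexHull(c))
    z={'dark':.022,'pale':.022,'plate':.01}[k]
    P=np.array([plane(L,*q,z)[:2] for q in cv2.convexHull(c)[:,0]],np.float32); cc=cv2.minEnclosingCircle(P)
    print(k,'ell',np.round(e[0],1),np.round(e[1],1),st[:4],'dep',np.round(dep(L,*e[0]),4),'plane',np.round(plane(L,*e[0],z),4),'circ',np.round(cc[0],4),round(cc[1],4))
E
python3 m1.py w1 "{'dark':(345,75,410,140),'pale':(262,70,322,132),'plate':(290,240,412,345)}"
```

```text
dark ell [378.1 107. ] [45.3 48.3] [355  84  47  47] dep [ 0.5609 -0.0288  0.0224] plane [ 0.561  -0.0288  0.022 ] circ [ 0.5607 -0.0296] 0.0316
pale ell [290.6 102.4] [45.6 48.9] [268  78  46  49] dep [ 0.4431 -0.0109  0.0235] plane [ 0.4429 -0.0109  0.022 ] circ [ 0.4427 -0.0117] 0.0316
plate ell [353.9 292.9] [ 87.4 102.9] [303 250 102  87] dep [ 0.5108 -0.33    0.0115] plane [ 0.5109 -0.3311  0.01  ] circ [ 0.5103 -0.3359] 0.0893
```

```bash
python3 -c "
from h import *
go((0.5608,-0.029,0.12))
a,b,c=load('w1'),load('top0'),load('scene0')
for x,y,z in(((378.1,107),(337.2,191.2),(299.5,233.4)),((290.6,102.4),(332.4,226),(315.1,205)),((353.9,292.9),(426.5,206.3),(203.8,207.4))):
  print(tri(a,x,b,y),tri(a,x,c,z))"
```

```text
t 1.48 tcp [ 0.469  -0.0967  0.298 ] psi 1.4726 tilt [-7.e-04  2.e-03 -1.e+00] q6 -0.341 F [ 0.7  0.8 -0.6] gap 1.001
units [0.19   0.2121 0.4452] twist 0
(array([ 0.56392991, -0.03091967,  0.00906016]), np.float64(0.003798329739376204)) (array([ 0.56278313, -0.02924906,  0.01324632]), np.float64(0.0005677680794888098))
(array([ 0.44402493, -0.0130618 ,  0.04278779]), np.float64(0.0035694876693789885)) (array([ 0.44257935, -0.01122976,  0.01604747]), np.float64(0.001005464570712539))
(array([ 0.51209786, -0.34285128, -0.00611201]), np.float64(0.000137539258875096)) (array([ 0.51157781, -0.33745498,  0.00125025]), np.float64(3.9031884459255454e-05))
```

Emit:
{"name": "move_arm", "arguments": {"deltas": [[0.03, 0.03, 0.07, 0, 100], [0.06, 0.07, 0.14, 0, 100], [0.09, 0.1, 0.22, 0, 100], [0.12, 0.14, 0.3, 0, 100], [0.16, 0.18, 0.37, 0, 100], [0.19, 0.212, 0.43, 0, 100], [0.19, 0.212, 0.445, 0, 100], [0.19, 0.212, 0.445, 0, 100]]}}

```text
t: 2.15
tcp_pos: [0.5598, -0.0334, 0.1179]
tool_rot: [0.744, 0.668, -0.002, -0.002]
force: [-0.0, 0.2, -0.6]
finger_gap: 1.001
```

```bash
python3 -c "
from h import *
snap('wrist','w2')
go((0.5608,-0.029,0.05))"
```

```text
t 2.2 tcp [ 0.5602 -0.0339  0.1195] psi 1.4634 tilt [-3.2e-03  4.0e-04 -1.0e+00] q6 -0.152 F [0.6 0.2 0.3] gap 1.005
units [0.0125 0.0007 0.1736] twist 0
```

View pics/w2.png

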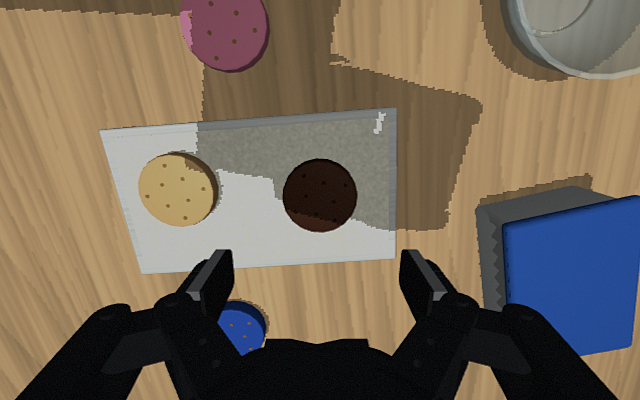

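Wrist view 2: dark biscuit at (320,195), pale at (177,190), lunch box's left edge near (478–500, 205).

```bash
python3 m1.py w2 "{'dark':(270,140,370,245),'pale':(130,140,230,240)}"; python3 -c "
from h import *
L=load('w2');a=load('w1')
for p in ((502,225),(505,350),(478,208),(490,300)): print(dep(L,*p).round(4))
print(tri(L,(319.8,195),a,(378.1,107)))"
```

```text
dark ell [319.4 195. ] [72.8 73.8] [283 159  74  73] dep [ 0.5623 -0.0266  0.0237] plane [ 0.5623 -0.0271  0.022 ] circ [ 0.5624 -0.0283] 0.032
pale ell [177.8 188.7] [72.8 80.6] [138 152  80  75] dep [ 0.4466 -0.0089  0.024 ] plane [ 0.4456 -0.0093  0.022 ] circ [ 0.4455 -0.0101] 0.034
[ 0.6974 -0.0563  0.0505]
[ 0.6218 -0.0399  0.1753]
[ 0.7022 -0.0585  0.0077]
[ 0.7126 -0.1484  0.0199]
(array([ 0.56234951, -0.02901664,  0.01564321]), np.float64(0.00029206942431501807))
```

```bash
python3 -c "
from h import *
L=load('w2')
for p in ((225,254),(212,252),(226,262),(230,285),(408,255),(418,252),(406,285),(195,290)): print(p,dep(L,*p).round(4))
go((0.562,-0.0285,0.05),1.47)"
```

```text
(225, 254) [ 0.5179 -0.0185  0.13  ]
(212, 252) [ 0.454  -0.0777  0.0066]
(226, 262) [ 0.5181 -0.0221  0.1313]
(230, 285) [ 0.5165 -0.0361  0.1291]
(408, 255) [ 0.6035 -0.0275  0.1306]
(418, 252) [ 0.6091 -0.0282  0.1277]
(406, 285) [ 0.6017 -0.0422  0.1328]
(195, 290) [ 0.5146 -0.019   0.1568]
t 2.2 tcp [ 0.5602 -0.0339  0.1195] psi 1.4634 tilt [-3.2e-03  4.0e-04 -1.0e+00] q6 -0.152 F [0.6 0.2 0.3] gap 1.005
units [0.014  0.0036 0.1736] twist -0.0132
```

Emit:
{"name": "move_arm", "arguments": {"deltas": [[0.007, 0.002, 0.04, -0.01, 100], [0.014, 0.004, 0.09, -0.01, 100], [0.014, 0.004, 0.14, -0.01, 100], [0.014, 0.004, 0.19, -0.01, 100], [0.014, 0.004, 0.22, -0.01, 100], [0.014, 0.004, 0.245, -0.01, 100], [0.014, 0.004, 0.262, -0.01, 100], [0.014, 0.004, 0.266, -0.01, 100]]}}

```text
t: 2.87
tcp_pos: [0.5634, -0.0286, 0.0138]
tool_rot: [0.742, 0.67, -0.0, -0.0]
force: [0.4, 0.0, -0.5]
finger_gap: 1.003
```

```bash
python3 -c "
from h import *
snap('wrist','w3')
go((0.562,-0.0285,0.012),1.47)"
```

```text
t 2.92 tcp [ 0.5635 -0.0286  0.0139] psi 1.4683 tilt [ 0.e+00 -1.e-04 -1.e+00] q6 -0.146 F [ 1.3 -0.1  0.1] gap 0.997
units [-0.0002 -0.0038  0.0049] twist -0.0034
```

View pics/w3.png

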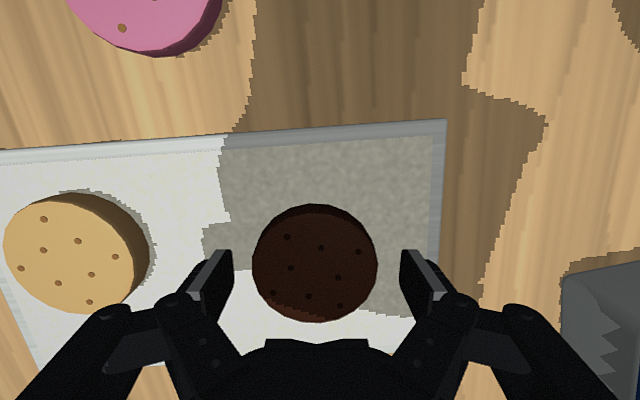

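Biscuit (314,262) sits between the jaws; no contact. Checking alignment along tool x.

```bash
python3 m1.py w3 "{'dark':(245,195,385,330)}"; python3 m1.py w3 "{'pale':(0,185,160,320)}"
```

```text
dark ell [314.2 263.2] [118.7 125.3] [252 204 126 119] dep [ 0.5627 -0.0243  0.0237] plane [ 0.5626 -0.0253  0.022 ] circ [ 0.5631 -0.0275] 0.0332
pale ell [ 76.1 252.1] [118.9 146.5] [  3 192 146 123] dep [ 0.4491 -0.0069  0.023 ] plane [ 0.4481 -0.0074  0.022 ] circ [ 0.4482 -0.01  ] 0.0366
```

Emit:
{"name": "move_arm", "arguments": {"deltas": [[0, -0.002, 0.003, 0, 85], [0, -0.002, 0.004, 0, 70], [0, -0.002, 0.004, 0, 60], [0, -0.002, 0.004, 0, 60], [0, -0.002, 0.004, 0, 60], [0, -0.002, 0.004, 0, 60], [0, -0.002, 0.004, 0, 60], [0, -0.002, 0.004, 0, 60]], "force": 30}}

```text
t: 3.58
tcp_pos: [0.5631, -0.0282, 0.0133]
tool_rot: [0.742, 0.67, 0.0, 0.001]
force: [-1.1, 0.1, 6.0]
finger_gap: 0.734
```

```bash
python3 -c "
from h import *
go((0.562,-0.0285,0.012),1.47)"
```

```text
t 3.58 tcp [ 0.5631 -0.0282  0.0133] psi 1.469 tilt [ 1.2e-03 -4.0e-04 -1.0e+00] q6 -0.146 F [-1.1  0.1  6. ] gap 0.734
units [-0.0009 -0.0027  0.0031] twist -0.002
```

Emit:
{"name": "move_arm", "arguments": {"deltas": [[0, 0, -0.01, 0, 55], [0, 0, -0.03, 0, 55], [0, 0, -0.06, 0, 55], [0, 0, -0.1, 0, 55], [0, 0, -0.15, 0, 55], [0, 0, -0.19, 0, 55], [0, 0, -0.22, 0, 55], [0, 0, -0.22, 0, 55]], "force": 30}}

```text
t: 4.25
tcp_pos: [0.5647, -0.0285, 0.1037]
tool_rot: [0.742, 0.67, 0.002, 0.003]
force: [0.4, -0.5, -0.9]
finger_gap: 0.733
```

```bash
python3 -c "
from h import *
snap('wrist','w4')
go((0.5108,-0.3375,0.10),1.47)"
```

```text
t 4.3 tcp [ 0.5639 -0.0283  0.1023] psi 1.469 tilt [ 0.004 -0.001 -1.   ] q6 -0.146 F [-0.1 -0.3 -1.3] gap 0.739
units [-0.7824 -0.0534  0.0061] twist -0.0021
```

View pics/w4.png

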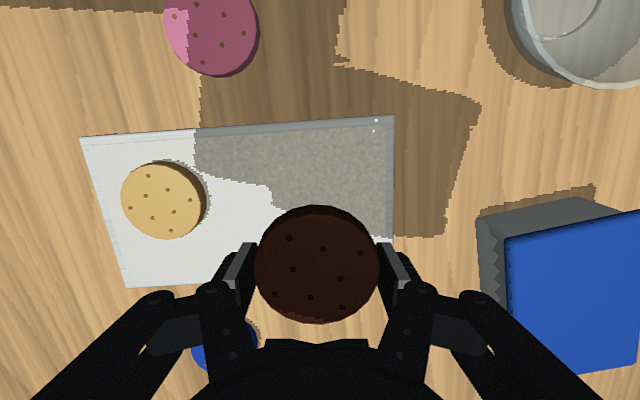

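Biscuit held level at (317,264). Going past the plate for a good view of it.

Emit:
{"name": "move_arm", "arguments": {"deltas": [[-0.04, 0, -0.03, 0, 55], [-0.12, -0.01, -0.06, 0, 55], [-0.21, -0.02, -0.09, 0, 55], [-0.3, -0.03, -0.12, 0, 55], [-0.39, -0.04, -0.12, 0, 55], [-0.48, -0.05, -0.12, 0, 55], [-0.57, -0.053, -0.12, 0, 55], [-0.66, -0.053, -0.12, 0, 55]]}}

```text
t: 4.97
tcp_pos: [0.5133, -0.2897, 0.1476]
tool_rot: [0.742, 0.67, -0.0, -0.001]
force: [-0.6, -0.2, -0.5]
finger_gap: 0.736
```

Emit:
{"name": "move_arm", "arguments": {"deltas": [[-0.09, 0, 0, 0, 55], [-0.17, 0, 0, 0, 55], [-0.25, 0, 0, 0, 55], [-0.32, 0, 0, 0, 55], [-0.38, 0, 0, 0, 55], [-0.4, 0, 0, 0, 55], [-0.4, 0, 0, 0, 55], [-0.4, 0, 0, 0, 55]]}}

```text
t: 5.63
tcp_pos: [0.4979, -0.4465, 0.1473]
tool_rot: [0.742, 0.67, 0.0, -0.002]
force: [1.0, 1.2, -0.6]
finger_gap: 0.735
```

```bash
python3 -c "
from h import *
snap('wrist','w5')
go((0.5108,-0.3375,0.10),1.47)"
```

```text
t 5.68 tcp [ 0.4981 -0.4457  0.1475] psi 1.4693 tilt [-0.0015  0.0029 -1.    ] q6 -0.796 F [ 0.4 -0.3 -1.3] gap 0.733
units [0.272  0.0043 0.1194] twist -0.0013
```

View pics/w5.png

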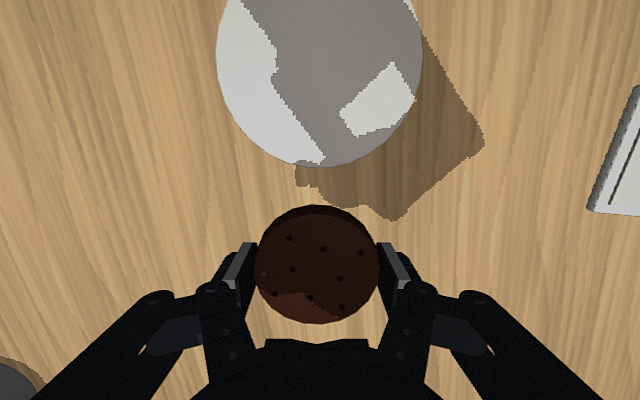

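Plate visible at about (319,60), cut by the top border; fitting a circle to its rim points on the plane.

```bash
cat > m2.py <<'E'
from h import *
import sys
from scipy.optimize import least_squares
def plate(name,box):
    L=load(name); ce,st,c,m=blob(L,box,lambda h,s,v:(s<45)&(v>70))
    q=cv2.convexHull(c)[:,0]; q=q[(q[:,0]>box[0]+1)&(q[:,0]<box[2]-2)&(q[:,1]>box[1]+1)&(q[:,1]<box[3]-2)]
    P=np.array([plane(L,*x,.01)[:2] for x in q])
    f=lambda p:np.hypot(P[:,0]-p[0],P[:,1]-p[1])-p[2]
    r=least_squares(f,[.51,-.34,.09],loss='soft_l1',f_scale=.002); print(name,st,'circle',r.x.round(4),'res',np.abs(r.fun).max().round(4),len(P))
if __name__=='__main__': plate(sys.argv[1],eval(sys.argv[2]))
E
python3 m2.py w5 '(190,0,440,185)'; python3 m2.py w1 '(290,240,400,345)'
python3 m1.py w5 "{'dark':(240,195,395,335)}"
python3 -c "
from h import *
L=load('w5'); print(dep(L,320,60),dep(L,300,120),dep(L,316,262))
q=np.array([plane(L,x,y,.022+.134) for x,y in ((255,264),(379,264),(316,324),(316,218))]);print(q)"
```

```text
w5 [  216     0   207   168 29179] circle [ 0.5107 -0.3366  0.0889] res 0.0003 44
w1 [ 303  249   97   88 6991] circle [ 0.5108 -0.3351  0.0893] res 0.0009 38
dark ell [314.9 297.6] [159.2 185.5] [240 205 155 130] dep [ 0.5058 -0.3707  0.2799] plane [ 0.4841 -0.5619  0.022 ] circ [ 0.4819 -0.5542] 0.0977
[ 0.512342   -0.33200463  0.01160084] [ 0.48937465 -0.3795103   0.01107622] [ 0.49801538 -0.44228523  0.1558525 ]
[[ 0.46813457 -0.44028388  0.156     ]
 [ 0.52862243 -0.44641096  0.156     ]
 [ 0.49423982 -0.47890051  0.156     ]
 [ 0.50039162 -0.41924834  0.156     ]]
```

Emit:
{"name": "move_arm", "arguments": {"deltas": [[0.05, 0, 0.02, 0, 55], [0.12, 0, 0.04, 0, 55], [0.19, 0.002, 0.07, 0, 55], [0.24, 0.004, 0.1, 0, 55], [0.27, 0.004, 0.14, 0, 55], [0.276, 0.004, 0.18, 0, 55], [0.276, 0.004, 0.2, 0, 55], [0.276, 0.004, 0.2, 0, 55]]}}

```text
t: 6.35
tcp_pos: [0.5105, -0.3353, 0.0666]
tool_rot: [0.741, 0.671, -0.0, -0.002]
force: [0.2, -0.6, -0.5]
finger_gap: 0.737
```

```bash
python3 -c "
from h import *
snap('wrist','w6')
go((0.511,-0.335,0.0175),1.47)"; python3 m2.py w6 '(0,60,640,400)'
```

```text
t 6.4 tcp [ 0.5111 -0.3367  0.0677] psi 1.4702 tilt [-0.0015  0.0015 -1.    ] q6 -0.664 F [-0.1 -0.6 -0.1] gap 0.735
units [ 0.004  -0.0005  0.1256] twist 0.0004
w6 [  192    88   252   188 30610] circle [ 0.5108 -0.3359  0.0888] res 0.0004 49
```

View pics/w6.png

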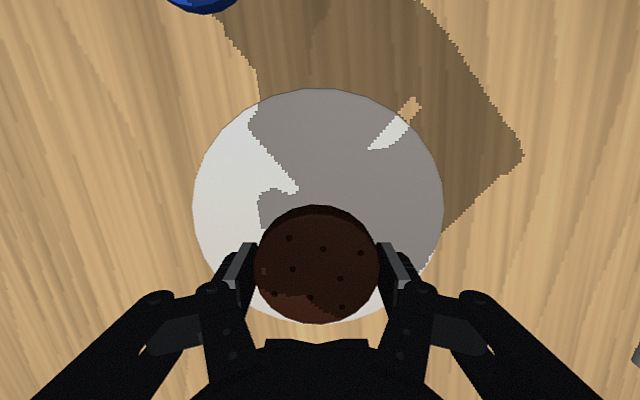

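Plate circle agrees at (0.511,-0.336). Lowering.

Emit:
{"name": "move_arm", "arguments": {"deltas": [[0.003, 0, 0.02, 0, 55], [0.004, 0, 0.045, 0, 55], [0.004, 0, 0.07, 0, 55], [0.004, 0, 0.09, 0, 55], [0.004, 0, 0.105, 0, 55], [0.004, 0, 0.115, 0, 55], [0.004, 0, 0.121, 0, 55], [0.004, 0, 0.124, 0, 55]]}}

```text
t: 7.07
tcp_pos: [0.5113, -0.3365, 0.0182]
tool_rot: [0.742, 0.67, -0.0, -0.0]
force: [0.2, 0.5, -0.6]
finger_gap: 0.736
```

```bash
python3 -c "
from h import *
go((0.511,-0.335,0.0173),1.47)"
```

```text
t 7.07 tcp [ 0.5113 -0.3365  0.0182] psi 1.4686 tilt [-4.e-04  4.e-04 -1.e+00] q6 -0.662 F [ 0.2  0.5 -0.6] gap 0.736
units [ 0.0037 -0.0011  0.0022] twist -0.0028
```

Emit:
{"name": "move_arm", "arguments": {"deltas": [[0, 0, 0.002, 0, 55], [0, 0, 0.004, 0, 55], [0, 0, 0.004, 0, 55], [0, 0, 0.004, 0, 80], [0, 0, 0.004, 0, 90], [0, 0, 0.004, 0, 95], [0, 0, 0.004, 0, 100], [0, 0, 0.004, 0, 100]]}}

```text
t: 7.73
tcp_pos: [0.5115, -0.3365, 0.0172]
tool_rot: [0.742, 0.67, 0.0, 0.0]
force: [-0.1, -0.4, 0.4]
finger_gap: 1.005
```

```bash
python3 -c "
from h import *
go((0.511,-0.335,0.0173),1.47)"
```

```text
t 7.73 tcp [ 0.5115 -0.3365  0.0172] psi 1.4688 tilt [ 2.e-04 -1.e-04 -1.e+00] q6 -0.662 F [-0.1 -0.4  0.4] gap 1.005
units [ 0.0037 -0.0017 -0.0001] twist -0.0024
```

Emit:
{"name": "move_arm", "arguments": {"deltas": [[0, 0, -0.01, 0, 100], [0, 0, -0.03, 0, 100], [0, 0, -0.08, 0, 100], [-0.02, 0, -0.15, 0, 100], [-0.06, 0, -0.22, 0, 100], [-0.12, 0, -0.28, 0, 100], [-0.16, 0, -0.3, 0, 100], [-0.16, 0, -0.3, 0, 100]]}}

```text
t: 8.4
tcp_pos: [0.5065, -0.4057, 0.1417]
tool_rot: [0.743, 0.669, -0.001, 0.006]
force: [-0.1, 0.6, 0.0]
finger_gap: 0.998
```

```bash
python3 -c "
from h import *
snap('wrist','w7')
go((0.4428,-0.0112,0.12),1.47)"; python3 m2.py w7 '(150,5,490,400)'
```

```text
t 8.45 tcp [ 0.5055 -0.4026  0.1396] psi 1.4667 tilt [ 0.0035 -0.004  -1.    ] q6 -0.741 F [-0.5  1.1 -0.8] gap 0.999
units [ 0.957  -0.2578  0.0445] twist -0.0067
w7 [  211     5   202   204 28469] circle [ 0.5107 -0.3363  0.0888] res 0.0004 54
```

View pics/w7.png

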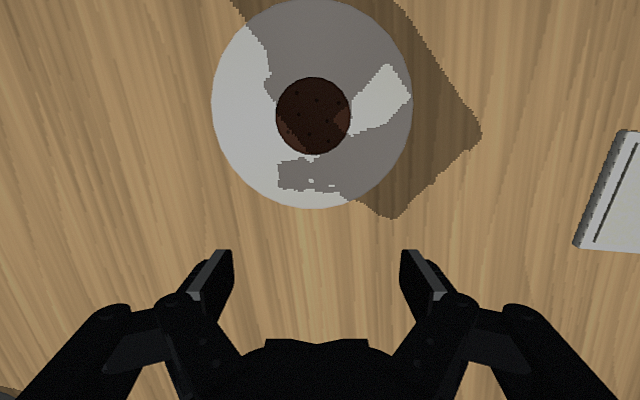

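```bash
cat > m3.py <<'E'
from h import *
import sys
from scipy.optimize import least_squares
# fit biscuit circle of top face using far-from-side half rim
def top(name,box,z,f,keep=None):
    L=load(name); ce,st,c,m=blob(L,box,f); q=cv2.convexHull(c)[:,0]
    if keep: q=q[keep(q)]
    P=np.array([plane(L,*x,z)[:2] for x in q]); 
    r=least_squares(lambda p:np.hypot(P[:,0]-p[0],P[:,1]-p[1])-.032,P.mean(0),loss='soft_l1',f_scale=.001)
    print(name,st[:4],'c',r.x.round(4),'res',np.abs(r.fun).max().round(4),len(P),'dep',dep(L,*ce).round(4))
    return r.x
D=lambda h,s,v:(v<75)&(s>60)
Pa=lambda h,s,v:(s>75)&(h>8)&(h<35)
E
python3 -c "
from m3 import *
top('w7',(265,65,360,165),.026,D); top('w7',(265,65,360,165),.026,D,lambda q:q[:,1]>110)
top('w1',(262,70,322,132),.022,Pa)"
```

```text
w7 [276  77  74  77] c [ 0.5108 -0.3379] res 0.0014 34 dep [ 0.5113 -0.3368  0.026 ]
w7 [276  77  74  77] c [ 0.5113 -0.3366] res 0.0007 18 dep [ 0.5113 -0.3368  0.026 ]
w1 [268  78  46  49] c [ 0.443  -0.0116] res 0.0012 23 dep [ 0.443  -0.011   0.0235]
```

Dark biscuit at (0.511,-0.337), about 1 mm from the plate's centre, flat at z 0.026. Now the pale one.

Emit:
{"name": "move_arm", "arguments": {"deltas": [[0.08, -0.02, 0, 0, 100], [0.17, -0.045, 0, 0, 100], [0.26, -0.07, 0, 0, 100], [0.36, -0.095, 0, 0, 100], [0.46, -0.12, 0, 0, 100], [0.56, -0.15, 0, 0, 100], [0.66, -0.175, 0, 0, 100], [0.76, -0.2, 0, 0, 100]]}}

```text
t: 9.12
tcp_pos: [0.4538, -0.0863, 0.1364]
tool_rot: [0.742, 0.67, -0.001, -0.002]
force: [1.0, -0.7, 0.6]
finger_gap: 0.998
```

```bash
python3 -c "
from h import *
go((0.443,-0.0114,0.11),1.42)"
```

```text
t 9.12 tcp [ 0.4538 -0.0863  0.1364] psi 1.4686 tilt [-0.0033  0.002  -1.    ] q6 -0.329 F [ 1.  -0.7  0.6] gap 0.998
units [ 0.1833 -0.0458  0.0665] twist 0.0972
```

Emit:
{"name": "move_arm", "arguments": {"deltas": [[0.06, -0.01, 0.02, 0, 100], [0.12, -0.03, 0.04, 0, 100], [0.17, -0.045, 0.06, 0, 100], [0.18, -0.045, 0.066, 0, 100], [0.18, -0.045, 0.066, 0, 100], [0.18, -0.045, 0.066, 0, 100], [0.18, -0.045, 0.066, 0, 100], [0.18, -0.045, 0.066, 0, 100]]}}

```text
t: 9.78
tcp_pos: [0.4465, -0.0172, 0.1109]
tool_rot: [0.743, 0.67, 0.0, 0.001]
force: [-0.6, -0.4, -0.5]
finger_gap: 1.002
```

```bash
python3 -c "
from m3 import *
snap('wrist','w8')
go((0.443,-0.0114,0.014),1.47)
top('w8',(255,140,380,300),.022,Pa)
top('w8',(255,140,380,300),.022,Pa,lambda q:q[:,1]>195)
"
```

```text
t 9.83 tcp [ 0.4464 -0.0172  0.111 ] psi 1.4672 tilt [ 1.1e-03 -4.0e-04 -1.0e+00] q6 -0.186 F [-1.   0.1 -0. ] gap 1.0
units [ 0.0136 -0.0101  0.2424] twist -0.0056
w8 [273 158  77  77] c [ 0.4431 -0.0105] res 0.0013 34 dep [ 0.4432 -0.009   0.0229]
w8 [273 158  77  77] c [ 0.4431 -0.0105] res 0.0011 18 dep [ 0.4432 -0.009   0.0229]
```

View pics/w8.png

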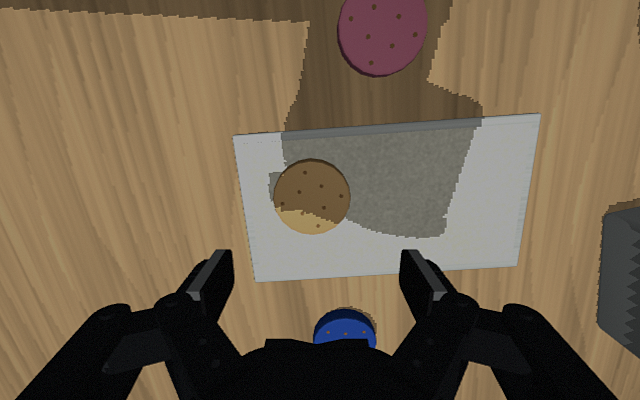

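Pale biscuit at (311,196) → (0.443,-0.011), top z 0.023. Descending.

Emit:
{"name": "move_arm", "arguments": {"deltas": [[0.008, -0.005, 0.04, 0, 100], [0.015, -0.01, 0.08, 0, 100], [0.015, -0.01, 0.13, 0, 100], [0.015, -0.01, 0.17, 0, 100], [0.015, -0.01, 0.2, 0, 100], [0.015, -0.01, 0.225, 0, 100], [0.015, -0.01, 0.238, 0, 100], [0.015, -0.01, 0.242, 0, 100]]}}

```text
t: 10.5
tcp_pos: [0.4424, -0.0104, 0.0132]
tool_rot: [0.743, 0.67, -0.0, -0.0]
force: [0.0, -0.8, 0.1]
finger_gap: 1.001
```

```bash
python3 -c "
from h import *
go((0.4431,-0.0108,0.0135),1.47)"
```

```text
t 10.5 tcp [ 0.4424 -0.0104  0.0132] psi 1.4675 tilt [-8.e-04  2.e-04 -1.e+00] q6 -0.174 F [ 0.  -0.8  0.1] gap 1.001
units [-0.0008  0.0018 -0.0006] twist -0.0049
```

Emit:
{"name": "move_arm", "arguments": {"deltas": [[-0.001, 0.002, 0, 0, 85], [-0.001, 0.002, 0, 0, 70], [-0.001, 0.002, 0, 0, 60], [-0.001, 0.002, 0, 0, 55], [-0.001, 0.002, 0, 0, 55], [-0.001, 0.002, 0, 0, 55], [-0.001, 0.002, 0, 0, 55], [-0.001, 0.002, 0, 0, 55]], "force": 30}}

```text
t: 11.17
tcp_pos: [0.4437, -0.0105, 0.0146]
tool_rot: [0.742, 0.67, 0.0, 0.001]
force: [0.1, -1.8, 5.8]
finger_gap: 0.735
```

```bash
python3 -c "
from h import *
go((0.4431,-0.0108,0.0135),1.47)"
```

```text
t 11.17 tcp [ 0.4437 -0.0105  0.0146] psi 1.4688 tilt [ 1.8e-03 -6.0e-04 -1.0e+00] q6 -0.174 F [ 0.1 -1.8  5.8] gap 0.735
units [-0.0008 -0.0015  0.0027] twist -0.0025
```

Emit:
{"name": "move_arm", "arguments": {"deltas": [[0, 0, -0.01, 0, 55], [0, 0, -0.03, 0, 55], [0, 0, -0.06, 0, 55], [0, 0, -0.11, 0, 55], [0, 0, -0.17, 0, 55], [0, 0, -0.23, 0, 55], [0, 0, -0.27, 0, 55], [0, 0, -0.27, 0, 55]]}}

```text
t: 11.83
tcp_pos: [0.4446, -0.0104, 0.125]
tool_rot: [0.742, 0.67, 0.002, 0.003]
force: [0.5, -0.1, -0.9]
finger_gap: 0.731
```

```bash
python3 -c "
from h import *
snap('wrist','w9')
go((0.5113,-0.3367,0.1),1.47)"
```

```text
t 11.88 tcp [ 0.4439 -0.0103  0.1237] psi 1.4692 tilt [ 0.004  -0.0011 -1.    ] q6 -0.174 F [ 0.8 -0.1 -0.9] gap 0.734
units [-0.7947  0.2501  0.0608] twist -0.0017
```

View pics/w9.png

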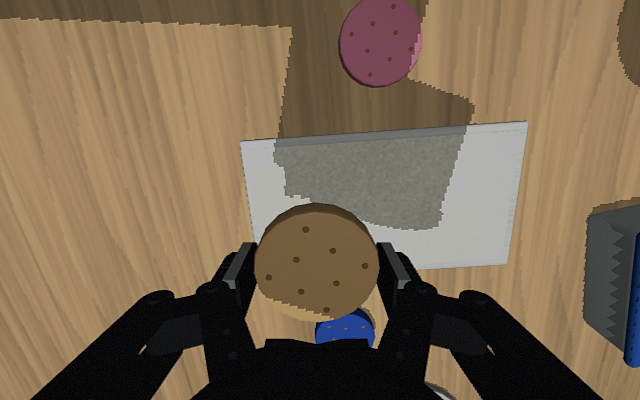

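Pale held level at (317,262), same as the dark one. Carrying over to the plate.

Emit:
{"name": "move_arm", "arguments": {"deltas": [[-0.04, 0.01, 0, 0, 55], [-0.12, 0.035, 0, 0, 55], [-0.21, 0.065, 0, 0, 55], [-0.3, 0.095, 0, 0, 55], [-0.39, 0.12, 0, 0, 55], [-0.48, 0.15, 0, 0, 55], [-0.57, 0.18, 0, 0, 55], [-0.65, 0.205, 0, 0, 55]]}}

```text
t: 12.55
tcp_pos: [0.4978, -0.2792, 0.1205]
tool_rot: [0.743, 0.67, -0.0, -0.001]
force: [0.7, -0.0, -1.0]
finger_gap: 0.735
```

Emit:
{"name": "move_arm", "arguments": {"deltas": [[-0.06, 0.02, 0, 0, 55], [-0.11, 0.035, 0.02, 0, 55], [-0.14, 0.045, 0.04, 0, 55], [-0.14, 0.045, 0.06, 0, 55], [-0.14, 0.045, 0.08, 0, 55], [-0.14, 0.045, 0.1, 0, 55], [-0.14, 0.045, 0.1, 0, 55], [-0.14, 0.045, 0.1, 0, 55]]}}

```text
t: 13.22
tcp_pos: [0.5097, -0.3327, 0.081]
tool_rot: [0.742, 0.671, -0.0, -0.002]
force: [0.5, 0.1, -1.0]
finger_gap: 0.738
```

```bash
python3 -c "
from h import *
snap('wrist','w10')
go((0.5113,-0.3367,0.0352),1.47)"
```

```text
t 13.27 tcp [ 0.5103 -0.3334  0.0817] psi 1.4701 tilt [-9.e-04  1.e-03 -1.e+00] q6 -0.661 F [-0.1  1.   0.1] gap 0.737
units [-0.0081  0.0035  0.1162] twist 0.0003
```

View pics/w10.png

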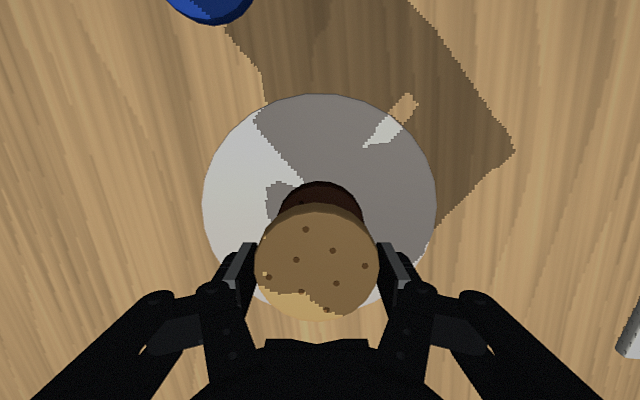

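Emit:
{"name": "move_arm", "arguments": {"deltas": [[-0.004, 0.002, 0.02, 0, 55], [-0.008, 0.003, 0.045, 0, 55], [-0.008, 0.003, 0.07, 0, 55], [-0.008, 0.003, 0.09, 0, 55], [-0.008, 0.003, 0.105, 0, 55], [-0.008, 0.003, 0.112, 0, 55], [-0.008, 0.003, 0.115, 0, 55], [-0.008, 0.003, 0.115, 0, 55]]}}

```text
t: 13.93
tcp_pos: [0.5112, -0.338, 0.0354]
tool_rot: [0.742, 0.67, -0.0, -0.0]
force: [0.2, 0.3, -0.5]
finger_gap: 0.731
```

```bash
python3 -c "
from h import *
go((0.5113,-0.3367,0.0346),1.47)"
```

```text
t 13.93 tcp [ 0.5112 -0.338   0.0354] psi 1.4687 tilt [-5.e-04  5.e-04 -1.e+00] q6 -0.664 F [ 0.2  0.3 -0.5] gap 0.731
units [0.0033 0.     0.0021] twist -0.0026
```

Emit:
{"name": "move_arm", "arguments": {"deltas": [[0.003, 0, 0, 0, 55], [0.003, 0, 0.001, 0, 55], [0.003, 0, 0.002, 0, 55], [0.003, 0, 0.002, 0, 55], [0.003, 0, 0.003, 0, 55], [0.003, 0, 0.003, 0, 55], [0.003, 0, 0.003, 0, 55], [0.003, 0, 0.003, 0, 55]]}}

```text
t: 14.6
tcp_pos: [0.5114, -0.337, 0.0348]
tool_rot: [0.742, 0.67, -0.0, 0.0]
force: [0.4, 0.2, -0.1]
finger_gap: 0.729
```

```bash
python3 -c "
from h import *
go((0.5113,-0.3367,0.0346),1.47)"
```

```text
t 14.6 tcp [ 0.5114 -0.337   0.0348] psi 1.4687 tilt [ 1.e-04 -1.e-04 -1.e+00] q6 -0.663 F [ 0.4  0.2 -0.1] gap 0.729
units [ 0.0006 -0.0004  0.0004] twist -0.0025
```

Emit:
{"name": "move_arm", "arguments": {"deltas": [[0, 0, 0.001, 0, 55], [0, 0, 0.002, 0, 55], [0, 0, 0.002, 0, 55], [0, 0, 0.002, 0, 75], [0, 0, 0.002, 0, 85], [0, 0, 0.002, 0, 95], [0, 0, 0.002, 0, 100], [0, 0, 0.002, 0, 100]]}}

```text
t: 15.27
tcp_pos: [0.5114, -0.3369, 0.0337]
tool_rot: [0.742, 0.67, 0.0, -0.0]
force: [-1.3, -0.2, -0.3]
finger_gap: 0.999
```

Emit:
{"name": "move_arm", "arguments": {"deltas": [[0, 0, -0.01, 0, 100], [0, 0, -0.03, 0, 100], [0, 0, -0.08, 0, 100], [-0.02, 0, -0.15, 0, 100], [-0.06, 0, -0.22, 0, 100], [-0.12, 0, -0.28, 0, 100], [-0.16, 0, -0.3, 0, 100], [-0.16, 0, -0.3, 0, 100]]}}

```text
t: 15.93
tcp_pos: [0.5064, -0.406, 0.1585]
tool_rot: [0.743, 0.669, -0.001, 0.006]
force: [0.9, -0.2, -0.1]
finger_gap: 1.002
```

```bash
python3 -c "
from m3 import *
snap('wrist','w11')
go((0.49,0.342,0.25),4.29)
top('w11',(255,60,380,190),.042,Pa)
top('w11',(255,60,380,190),.042,Pa,lambda q:q[:,1]>120)
"; python3 m2.py w11 '(150,5,490,400)'
```

```text
t 15.98 tcp [ 0.5054 -0.4029  0.1563] psi 1.4667 tilt [ 0.0035 -0.0038 -1.    ] q6 -0.742 F [ 0.5 -0.3  0.5] gap 0.999
units [ 1.8473 -0.231  -0.2415] twist -5.6467
w11 [276  76  75  78] c [ 0.5112 -0.3383] res 0.0012 38 dep [ 0.5113 -0.3367  0.043 ]
w11 [276  76  75  78] c [ 0.5113 -0.3371] res 0.0008 17 dep [ 0.5113 -0.3367  0.043 ]
w11 [  217     5   191   198 24958] circle [ 0.5107 -0.3363  0.0888] res 0.0004 62
```

View pics/w11.png

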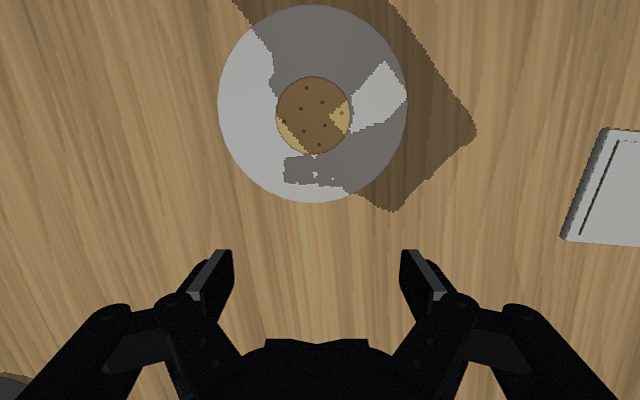

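Stack centred: pale at (0.5113,-0.337), top z 0.043. Now over to the carousel, turning the wrist on the way.

Emit:
{"name": "move_arm", "arguments": {"deltas": [[0.07, -0.01, -0.04, -0.12, 100], [0.15, -0.02, -0.08, -0.25, 100], [0.24, -0.03, -0.13, -0.37, 100], [0.33, -0.04, -0.18, -0.5, 100], [0.42, -0.05, -0.22, -0.62, 100], [0.51, -0.06, -0.26, -0.75, 100], [0.6, -0.07, -0.3, -0.87, 100], [0.7, -0.08, -0.32, -1.0, 100]]}}

```text
t: 16.65
tcp_pos: [0.5008, -0.1163, 0.2827]
tool_rot: [0.552, 0.834, 0.0, -0.0]
force: [1.0, -0.4, 0.7]
finger_gap: 0.998
```

```bash
python3 -c "
from m3 import *
go((0.49,0.342,0.30),4.29)
"
```

```text
t 16.65 tcp [ 0.5008 -0.1163  0.2827] psi 1.9717 tilt [ 0.e+00  4.e-04 -1.e+00] q6 -0.847 F [ 1.  -0.4  0.7] gap 0.998
units [ 1.0654  0.4223 -0.0429] twist -4.6365
```

Emit:
{"name": "move_arm", "arguments": {"deltas": [[0.08, 0.03, 0, -0.12, 100], [0.16, 0.06, -0.01, -0.25, 100], [0.24, 0.1, -0.02, -0.37, 100], [0.33, 0.13, -0.03, -0.5, 100], [0.42, 0.17, -0.04, -0.62, 100], [0.5, 0.2, -0.04, -0.75, 100], [0.59, 0.23, -0.04, -0.87, 100], [0.67, 0.26, -0.04, -1.0, 100]]}}

```text
t: 17.32
tcp_pos: [0.4908, 0.1714, 0.2968]
tool_rot: [0.328, 0.945, -0.001, -0.002]
force: [1.0, 0.9, 1.4]
finger_gap: 1.001
```

```bash
python3 -c "
from m3 import *
go((0.49,0.342,0.30),4.29)
"
```

```text
t 17.32 tcp [0.4908 0.1714 0.2968] psi 2.4732 tilt [-4.e-03  3.e-04 -1.e+00] q6 -0.782 F [1.  0.9 1.4] gap 1.001
units [ 0.266   0.3335 -0.0079] twist -3.6337
```

Emit:
{"name": "move_arm", "arguments": {"deltas": [[0.06, 0.07, 0, -0.12, 100], [0.12, 0.14, 0, -0.25, 100], [0.18, 0.22, 0, -0.37, 100], [0.24, 0.29, 0, -0.5, 100], [0.26, 0.33, 0, -0.62, 100], [0.26, 0.33, 0, -0.75, 100], [0.26, 0.33, 0, -0.87, 100], [0.26, 0.33, 0, -1.0, 100]]}}

```text
t: 17.98
tcp_pos: [0.492, 0.3375, 0.2961]
tool_rot: [0.084, 0.996, -0.001, -0.002]
force: [0.3, -0.6, -0.4]
finger_gap: 1.0
```

Emit:
{"name": "move_arm", "arguments": {"deltas": [[0, 0, 0, -0.12, 100], [0, 0, 0, -0.25, 100], [0, 0, 0, -0.37, 100], [0, 0, 0, -0.5, 100], [0, 0, 0, -0.62, 100], [0, 0, 0, -0.75, 100], [0, 0, 0, -0.87, 100], [0, 0, 0, -1.0, 100]]}}

```text
t: 18.65
tcp_pos: [0.4922, 0.3368, 0.2963]
tool_rot: [-0.165, 0.986, -0.0, -0.002]
force: [0.5, -0.3, -0.5]
finger_gap: 1.001
```

```bash
python3 -c "
from m3 import *
snap('wrist','w12')
go((0.49,0.342,0.30),4.29)
"
```

```text
t 18.7 tcp [0.4923 0.3368 0.2964] psi -2.8082 tilt [-0.0042 -0.0013 -1.    ] q6 -1.492 F [-0.   0.   0.1] gap 1.002
units [ 0.0011  0.0142 -0.0091] twist -1.6301
```

View pics/w12.png

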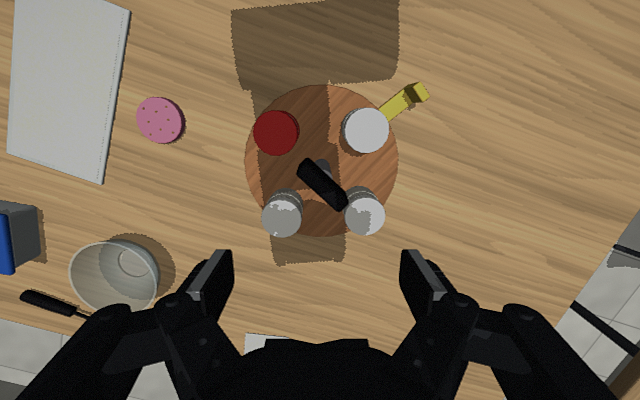

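Wrist view: red lid (276,132), handle (323,184), tray centre ≈(322,160), pointer tab ≈(413,92), three white jars.

```bash
cat > m4.py <<'E'
from h import *
import sys
def meas(name,bred,bhan,byel):
    L=load(name)
    ce,st,c,m=blob(L,bred,lambda h,s,v:(s>150)&((h<8)|(h>172))); e=cv2.fitEllipse(cv2.convexHull(c))[0]
    R=plane(L,*e,.092); print('red',np.round(e,1),st[:4],'dep',dep(L,*e).round(4),'plane',R.round(4))
    ce,st,c,m=blob(L,bhan,lambda h,s,v:(v<45)); r=cv2.minAreaRect(c); b=cv2.boxPoints(r)
    H=plane(L,*r[0],.145); Q=np.array([plane(L,*x,.145)[:2] for x in b]); d=Q[[1,2,3,0]]-Q; n=np.hypot(*d.T); k=d[np.argmax(n)]
    print('handle',np.round(r[0],1),np.round(r[1],1),'dep',dep(L,*r[0]).round(4),'plane',H.round(4),'dir deg',np.degrees(np.arctan2(k[1],k[0])).round(1),n.round(4))
    ce,st,c,m=blob(L,byel,lambda h,s,v:(s>130)&(h>20)&(h<36)&(v>40)); r=cv2.minAreaRect(c)
    print('yel',st,np.round(cv2.boxPoints(r),1).tolist())
    ys,xs=np.nonzero(m); P=np.array([dep(L,u,v) for u,v in zip(xs,ys)]); t=P[P[:,2]>.04]; b=P[P[:,2]<.02]
    print('tab top pts',len(t),t.mean(0).round(4) if len(t) else '', 'maxz',P[:,2].max().round(3),'bar mean',b.mean(0).round(4) if len(b) else '')
    return R,H,P
if __name__=='__main__': meas(sys.argv[1],*eval(sys.argv[2]))
E
python3 m4.py w12 "((245,100,308,165),(290,150,355,216),(370,70,440,130))"
```

```text
red [275.6 132. ] [253 110  46  46] dep [0.4592 0.2756 0.0917] plane [0.4591 0.2756 0.092 ]
handle [322.3 184.7] [62.3 21.3] dep [0.4882 0.3418 0.1446] plane [0.4881 0.3417 0.145 ] dir deg -116.0 [0.0217 0.0648 0.0227 0.0659]
yel [378  82  52  40 906] [[375.0, 102.80000305175781], [419.1000061035156, 77.69999694824219], [430.20001220703125, 97.0], [386.1000061035156, 122.19999694824219]]
tab top pts 230 [0.3591 0.4259 0.0546] maxz 0.429 bar mean [0.3771 0.415  0.0107]
```

```bash
python3 -c "
import cv2
i=cv2.imread('pics/w12.png')[60:260,220:450]; cv2.imwrite('pics/w12c.png',cv2.resize(i,None,fx=3,fy=3,interpolation=0))"
```

```text
(no output)
```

View pics/w12c.png

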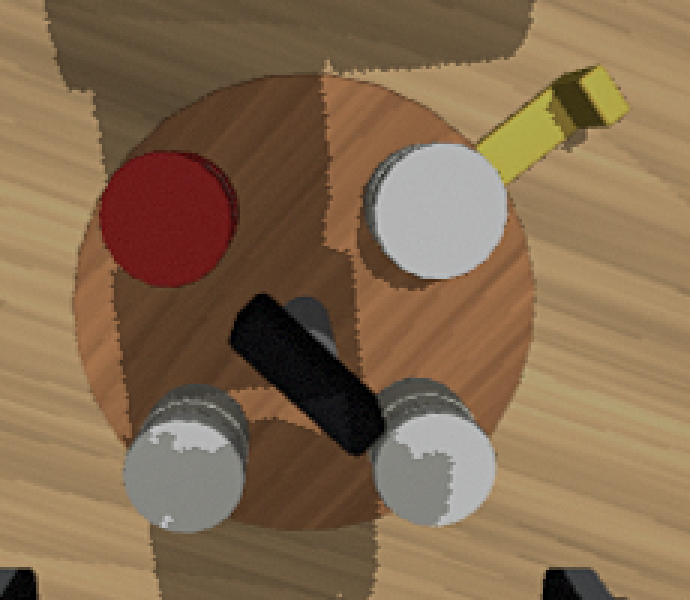

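```bash
python3 -c "
from h import *
from scipy.optimize import least_squares
L=load('w12')
C=[(275.6,132.0)]
for b in((338,100,395,160),(255,190,304,240),(340,190,390,240)):
    ce,st,c,m=blob(L,b,lambda h,s,v:(s<40)&(v>85)); 
    m=m*((L['d']<10)); 
    P=np.array([dep(L,u,v) for v,u in zip(*np.nonzero(m))]); t=P[abs(P[:,2]-.092)<.006]; c2=cv2.minEnclosingCircle(t[:,:2].astype(np.float32)); print(st[:4],np.round(c2[0],4),round(c2[1],4),t[:,2].mean().round(4))
# yellow
m=blob(L,(370,70,440,130),lambda h,s,v:(s>130)&(h>20)&(h<36)&(v>40))[3]
P=np.array([dep(L,u,v) for v,u in zip(*np.nonzero(m))]); uv=np.argwhere(m)[:,::-1]
k=(P[:,2]>.046)&(P[:,2]<.056); q=uv[k]; r=cv2.minAreaRect(q.astype(np.float32)); print('tabtop px',r,plane(L,*r[0],.05).round(4),P[k].mean(0).round(4))
bar=P[(P[:,2]<.014)&(P[:,2]>-.002)]; v=cv2.fitLine(bar[:,:2].astype(np.float32),2,0,.01,.01).ravel(); print('bar line deg',np.degrees(np.arctan2(v[1],v[0])),v[2:])
# tray
hsv=cv2.cvtColor(L['p'],cv2.COLOR_RGB2HSV).astype(int)
"

```

```text
[343 108  46  45] [0.4233 0.3743] 0.0258 0.0928
[261 196  41  42] [0.5594 0.3128] 0.0259 0.0926
[344 190  41  45] [0.522  0.4116] 0.0256 0.0926
tabtop px ((420.57684326171875, 91.61540222167969), (18.859806060791016, 10.816654205322266), 56.3099365234375) [0.358  0.4281 0.05  ] [0.358  0.4279 0.0505]
bar line deg -30.107994 [0.37784424 0.4146161 ]
```

Emit:
{"name": "move_arm", "arguments": {"deltas": [[0, 0, 0, -0.12, 100], [0, 0.005, 0.02, -0.25, 100], [0, 0.01, 0.05, -0.37, 100], [0, 0.015, 0.08, -0.5, 100], [0, 0.015, 0.11, -0.62, 100], [0, 0.015, 0.15, -0.75, 100], [0, 0.015, 0.18, -0.87, 100], [0, 0.015, 0.2, -1.0, 100]]}}

```text
t: 19.37
tcp_pos: [0.4899, 0.342, 0.2153]
tool_rot: [-0.403, 0.915, 0.0, -0.003]
force: [-0.4, -0.6, 0.1]
finger_gap: 1.003
```

```bash
python3 -c "
from m3 import *
go((0.491,0.3436,0.21),np.radians(-114.5))
"
```

```text
t 19.37 tcp [0.4899 0.342  0.2153] psi -2.312 tilt [-0.0053 -0.002  -1.    ] q6 -1.978 F [-0.4 -0.6  0.1] gap 1.003
units [-0.0048  0.0006  0.0133] twist -0.6272
```

Emit:
{"name": "move_arm", "arguments": {"deltas": [[-0.005, 0, 0, -0.12, 100], [-0.005, 0, 0, -0.25, 100], [-0.005, 0, 0, -0.38, 100], [-0.005, 0, 0, -0.5, 100], [-0.005, 0, 0, -0.63, 100], [-0.005, 0, 0, -0.63, 100], [-0.005, 0, 0, -0.63, 100], [-0.005, 0, 0, -0.63, 100]]}}

```text
t: 20.03
tcp_pos: [0.4931, 0.3438, 0.2174]
tool_rot: [-0.54, 0.842, 0.0, -0.001]
force: [0.4, -0.4, -0.1]
finger_gap: 1.0
```

```bash
python3 -c "
from m3 import *
snap('wrist','w13')
go((0.491,0.3436,0.12),np.radians(-114.5))
"
```

```text
t 20.08 tcp [0.4933 0.3438 0.2176] psi -2.0005 tilt [-1.e-03 -3.e-04 -1.e+00] q6 -2.289 F [-0.2  0.8  0.8] gap 0.997
units [0.0027 0.0048 0.2439] twist -0.0043
```

View pics/w13.png

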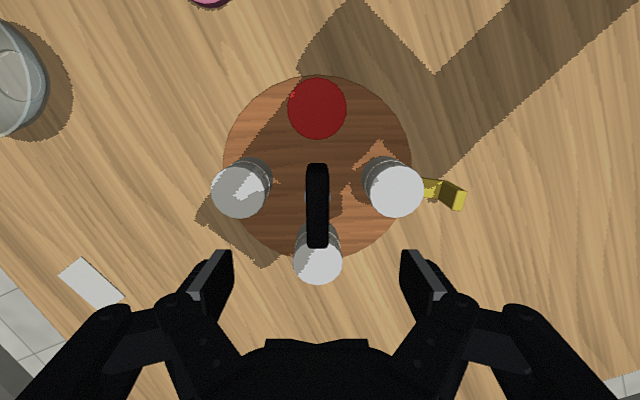

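Handle at (317,206) is aligned with the tool x, midway between the jaws; red lid (317,108), pointer tab (458,196).

```bash
python3 m4.py w13 "((280,70,355,145),(295,155,340,255),(420,170,475,215))"; python3 -c "
from h import *
L=load('w13')
m=blob(L,(420,170,475,215),lambda h,s,v:(s>130)&(h>20)&(h<36)&(v>40))[3]
P=np.array([dep(L,u,v) for v,u in zip(*np.nonzero(m))]); uv=np.argwhere(m)[:,::-1]
k=(P[:,2]>.046)&(P[:,2]<.056); q=uv[k]; r=cv2.minAreaRect(q.astype(np.float32)); print('tabtop px',r,plane(L,*r[0],.05).round(4),P[k].mean(0).round(4))
a=load('w12'); print('two-view red',tri(a,(275.6,132),L,(317,108.5)),'tab',tri(a,(420.6,91.6),L,r[0]))
"
```

```text
red [316.4 108.1] [287  77  60  63] dep [0.4605 0.2741 0.0934] plane [0.4605 0.2742 0.092 ]
handle [317.5 205. ] [84. 23.] dep [0.489  0.3379 0.1457] plane [0.4891 0.3381 0.145 ] dir deg 66.1 [0.0167 0.0675 0.0183 0.0675]
yel [422 177  45  34 912] [[415.0, 193.10000610351562], [424.70001220703125, 170.89999389648438], [469.5, 190.3000030517578], [459.8999938964844, 212.60000610351562]]
tab top pts 317 [0.3594 0.4257 0.0507] maxz 0.35 bar mean [0.368  0.4196 0.0115]
tabtop px ((458.2941589355469, 199.82354736328125), (12.126781463623047, 21.828205108642578), 14.03624439239502) [0.3582 0.4276 0.05  ] [0.3582 0.4273 0.0505]
two-view red (array([0.46014783, 0.27468428, 0.08305635]), np.float64(2.615860397052566e-05)) tab (array([0.35761928, 0.4286211 , 0.04806778]), np.float64(0.00018168408764719386))
```

Emit:
{"name": "move_arm", "arguments": {"deltas": [[0.002, 0.004, 0.03, 0, 90], [0.003, 0.005, 0.08, 0, 80], [0.003, 0.005, 0.13, 0, 70], [0.003, 0.005, 0.17, 0, 70], [0.003, 0.005, 0.2, 0, 70], [0.003, 0.005, 0.225, 0, 70], [0.003, 0.005, 0.24, 0, 70], [0.003, 0.005, 0.243, 0, 70]]}}

```text
t: 20.75
tcp_pos: [0.491, 0.3433, 0.1196]
tool_rot: [-0.54, 0.841, 0.0, -0.001]
force: [-0.3, 1.2, 0.5]
finger_gap: 0.702
```

```bash
python3 -c "
from m3 import *
go((0.491,0.3436,0.12),np.radians(-114.5))
"
```

```text
t 20.75 tcp [0.491  0.3433 0.1196] psi -1.9998 tilt [-1.9e-03 -8.0e-04 -1.0e+00] q6 -2.289 F [-0.3  1.2  0.5] gap 0.702
units [-0.0007  0.0004 -0.001 ] twist -0.0029
```

Emit:
{"name": "move_arm", "arguments": {"deltas": [[0, 0, 0, 0, 60], [0, 0, 0, 0, 50], [0, 0, 0, 0, 40], [0, 0, 0, 0, 30], [0, 0, 0, 0, 20], [0, 0, 0, 0, 10], [0, 0, 0, 0, 5], [0, 0, 0, 0, 0]], "force": 40}}

```text
t: 21.42
tcp_pos: [0.4922, 0.3436, 0.1215]
tool_rot: [-0.541, 0.841, -0.0, 0.001]
force: [0.2, -1.3, 5.5]
finger_gap: 0.205
```

```bash
python3 -c "
from m3 import *
snap('wrist','w14')
go((0.491,0.3436,0.12),np.radians(-114.5))
"
```

```text
t 21.47 tcp [0.4922 0.3436 0.1215] psi -1.9994 tilt [ 1.4e-03  5.0e-04 -1.0e+00] q6 -2.289 F [-0.9 -0.5  5. ] gap 0.21
units [0.0013 0.0026 0.0037] twist -0.0021
```

View pics/w14.png

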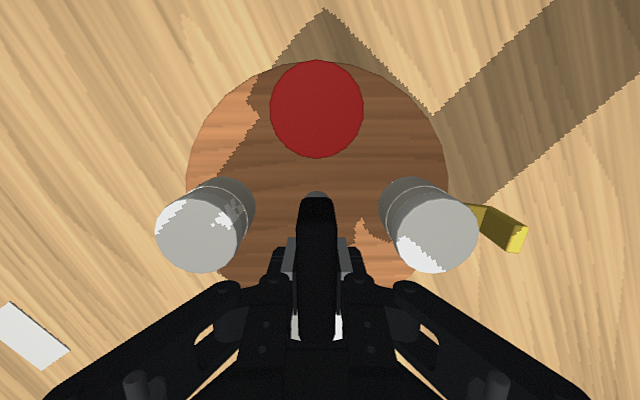

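Handle gripped (opening ≈18 mm), red lid straight ahead at (317,108). Turning toward the pointer (+ about tool z).

Emit:
{"name": "move_arm", "arguments": {"deltas": [[0, 0, 0, 0.04, 0], [0, 0, 0, 0.12, 0], [0, 0, 0, 0.24, 0], [0, 0, 0, 0.38, 0], [0, 0, 0, 0.52, 0], [0, 0, 0, 0.66, 0], [0, 0, 0, 0.8, 0], [0, 0, 0, 0.94, 0]]}}

```text
t: 22.13
tcp_pos: [0.4921, 0.3437, 0.1215]
tool_rot: [-0.328, 0.945, -0.0, 0.001]
force: [-0.1, -0.5, 5.7]
finger_gap: 0.205
```

Emit:
{"name": "move_arm", "arguments": {"deltas": [[0, 0, 0, 0.13, 0], [0, 0, 0, 0.26, 0], [0, 0, 0, 0.38, 0], [0, 0, 0, 0.5, 0], [0, 0, 0, 0.62, 0], [0, 0, 0, 0.74, 0], [0, 0, 0, 0.86, 0], [0, 0, 0, 0.98, 0]]}}

```text
t: 22.8
tcp_pos: [0.4921, 0.3437, 0.1215]
tool_rot: [-0.09, 0.996, 0.0, 0.001]
force: [0.1, -0.1, 5.3]
finger_gap: 0.204
```

Emit:
{"name": "move_arm", "arguments": {"deltas": [[0, 0, 0, 0.13, 0], [0, 0, 0, 0.26, 0], [0, 0, 0, 0.38, 0], [0, 0, 0, 0.5, 0], [0, 0, 0, 0.62, 0], [0, 0, 0, 0.74, 0], [0, 0, 0, 0.82, 0], [0, 0, 0, 0.86, 0]]}}

```text
t: 23.47
tcp_pos: [0.4921, 0.3437, 0.1215]
tool_rot: [0.124, 0.992, 0.0, 0.001]
force: [-0.1, 0.0, 5.0]
finger_gap: 0.202
```

```bash
python3 -c "
from m3 import *
snap('wrist','w15')
go((0.491,0.3436,0.12),np.radians(148))
"
```

```text
t 23.52 tcp [0.4921 0.3437 0.1215] psi 2.8921 tilt [ 1.4e-03  4.0e-04 -1.0e+00] q6 -0.897 F [ 1.5 -0.6  5.6] gap 0.207
units [ 0.0026 -0.001   0.0038] twist 0.618
```

View pics/w15.png

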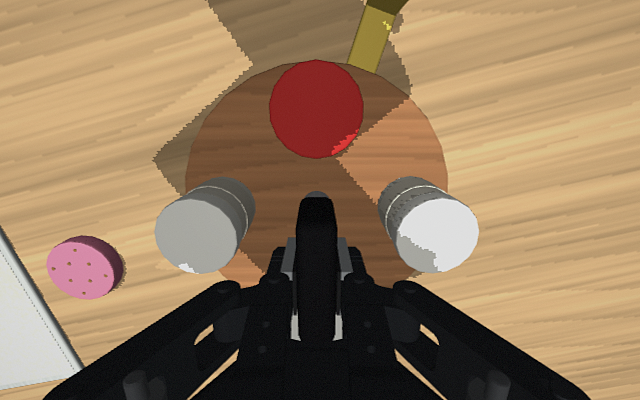

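Rigid grip; red lid at (316,108) with the pointer bar at (372,40) to the right, so a bit more turn is needed (about 0.62).

Emit:
{"name": "move_arm", "arguments": {"deltas": [[0, 0, 0, 0.06, 0], [0, 0, 0, 0.16, 0], [0, 0, 0, 0.28, 0], [0, 0, 0, 0.4, 0], [0, 0, 0, 0.5, 0], [0, 0, 0, 0.58, 0], [0, 0, 0, 0.62, 0], [0, 0, 0, 0.62, 0]]}}

```text
t: 24.18
tcp_pos: [0.4921, 0.3438, 0.1215]
tool_rot: [0.276, 0.961, 0.0, 0.001]
force: [-0.2, -0.9, 5.8]
finger_gap: 0.209
```

```bash
cat > m5.py <<'E'
from m3 import *
import sys
n=sys.argv[1]
snap('wrist',n); go((0.491,0.3436,0.12),np.radians(148))
L=load(n)
ce,st,c,m=blob(L,(250,40,380,175),lambda h,s,v:(s>150)&((h<8)|(h>172))); e=cv2.fitEllipse(cv2.convexHull(c))[0]
R=plane(L,*e,.092); print('red',np.round(e,1),R.round(4))
m=blob(L,(250,0,400,75),lambda h,s,v:(s>110)&(h>20)&(h<36)&(v>40))[3]; P=np.array([dep(L,u,v) for v,u in zip(*np.nonzero(m))])
bar=P[(P[:,2]<.018)&(P[:,2]>0)]; v=cv2.fitLine(bar[:,:2].astype(np.float32),2,0,.01,.01).ravel(); bm=bar.mean(0)
A=np.array([.491,.3436]); tab=np.array([.358,.4277])
a=lambda p:np.degrees(np.arctan2(p[1]-A[1],p[0]-A[0]))
print('red ang',a(R),'tab ang',a(tab),'bar mean ang',a(bm),bm,'line',np.degrees(np.arctan2(v[1],v[0])))
x=(A-tab)/np.hypot(*(A-tab)); d=R[:2]-tab; print('in pointer frame',d@x,x[0]*d[1]-x[1]*d[0])
E
python3 m5.py w16
```

```text
t 24.23 tcp [0.4921 0.3438 0.1215] psi 2.5836 tilt [ 1.2e-03  5.0e-04 -1.0e+00] q6 -0.589 F [-0.  -0.6  5.9] gap 0.204
units [ 0.002  -0.0018  0.0037] twist 0.0011
red [315.9 108.8] [0.4271 0.3835 0.092 ]
red ang 147.99824307806375 tab ang 147.69357067026513 bar mean ang 147.5048986728068 [0.37996736 0.41432225 0.01072327] line -32.55104
in pointer frame 0.08202339240981374 -0.00040060287239813974
```

View pics/w16.png

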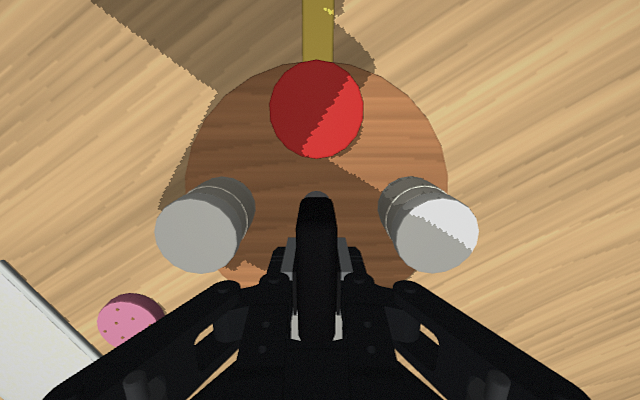

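Red lid (316,109) is in line with the pointer bar (318,30). Final check of the stack and bystanders before handing in.

Emit:
{"name": "move_arm", "arguments": {"deltas": [[0, 0, 0, 0, 0], [0, 0, 0, 0, 0], [0, 0, 0, 0, 0], [0, 0, 0, 0, 0], [0, 0, 0, 0, 0], [0, 0, 0, 0, 0], [0, 0, 0, 0, 0], [0, 0, 0, 0, 0]], "force": 40}}

```text
t: 24.9
tcp_pos: [0.4921, 0.3438, 0.1215]
tool_rot: [0.275, 0.961, 0.0, 0.001]
force: [-0.2, -0.9, 6.6]
finger_gap: 0.2
```

```bash
python3 m5.py w17; python3 -c "
from h import *
snap('scene','scene1')"
```

```text
t 24.95 tcp [0.4921 0.3438 0.1215] psi 2.5837 tilt [ 1.2e-03  5.0e-04 -1.0e+00] q6 -0.589 F [-0.2  0.3  5.2] gap 0.206
units [ 0.0021 -0.0018  0.0037] twist 0.0012
red [315.9 108.8] [0.4271 0.3835 0.092 ]
red ang 148.02143304593574 tab ang 147.69357067026513 bar mean ang 147.49253644106284 [0.37993803 0.41437462 0.01067428] line -31.794638
in pointer frame 0.0820248303848989 -0.00043108694679431375
```

View pics/scene1.png

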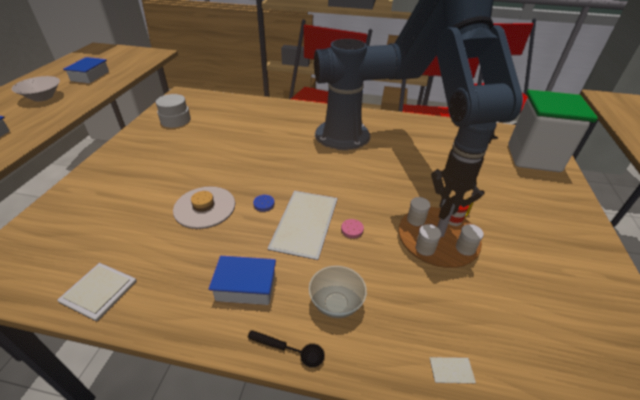

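The stack stands on the plate at (203,203), the bowl and lunch box have not moved, and the red jar is on the pointer's side at (460,210).

```bash
python3 -c "
from station import manip
print(manip.sign_off())"
```

```text
the job is handed in; nothing more can be done
None
```

I set the dark biscuit in the middle of the plate and the pale one on top of it. I then turned the carousel about 97° until the red jar lined up with the pointer, and handed in at about 25 s, still gripping the handle. Sign-off gave no verdict.

- **Biscuits:** the last close look had the pale biscuit about 1 mm from the plate's centre and under 1 mm from where the dark one was placed. It lay flat, its top at z 0.043 against an expected 0.042. The final overview picture still shows the stack in place.
- **Red jar:** it was 0.4 mm off the pointer's line and about 0.3° from the direction of the pointer's tab, inside the 12 mm limit. The bar's direction taken from its centre read 147.5°, against 147.7° from the tab and 148.0° for the jar.
- **Grip:** the opening measured about 17.5 mm on the 18 mm handle at 40 N, and the jar and tool readings did not change over the last 0.7 s.
- **Bystanders:** the bowl and lunch box look unmoved in the before and after scene views; I did not measure them.

**Checks that disagreed:** heights triangulated with the top camera came out poor, for example the pale biscuit at 0.043 m instead of about 0.02 m, because the camera spacing was unfavourable. I used the wrist camera's depth and circle fits instead, which agreed with the given heights to about 1.5 mm. Fitting a line to the pointer's bar also gave directions 1–2° apart between pictures, so I aimed by the tab.

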